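# Slide a cover plate into its recess for welding

## Robot

A 6-joint arm with a two-finger parallel gripper is mounted at the origin on the work surface. World frame = base frame: x ahead of the robot, y to its left, z up, the work surface at z = 0. Lengths are in m, angles in degrees, forces in N, time in s.
With the tool pointing down it reaches from about 0.4 to 0.825 m from the base axis. Payload 7 kg.
Tool frame: the origin (TCP) lies at the very end of the fingers, on their centre line; the grasp point (between the pads) lies 19 mm behind it (ctrl.grip_point_offset is the distance from the TCP to the grasp point, in m); x points along the fingers, z is the direction in which the jaws open and shut, and the axes are right-handed (so a half turn about x gives the same grasp; the last joint's range is limited). The gripper opens to 88 mm and grips with 3 to 60 N. Pads are 19 mm wide; open, the fingers measure 130 mm over their backs; the gripper's body (78 mm by 193 mm) begins 47 mm behind the grasp point.
Start: joints at [80.449, 20.546, 0.682, 0, -70.136, -16.507], TCP at [0.297, 0.606, 0.227] pointing down, gripper open.
Joint ranges: [-176.03, 176.03], [-82.01, 121.73], [-58.28, 71.71], [-173.87, 95.51], [-174.79, -0.11], [-173.66, 173.66]. Speed limits (degrees/s): [136.94, 136.94, 172.46, 180, 180, 180].

## Interface

Orientations are given as [roll, pitch, yaw] about the fixed x, y, z axes, in that order (R = Rz(yaw) Ry(pitch) Rx(roll)).
In Python, from plant import get_obs, snapshot, calibration, close_job, ctrl gives the robot as it stands.
- The arm moves only by the tool move_arm, never from a script. Its argument "commands" is a list that holds one entry, the list of rows, each a list of 4 numbers: the shift along the tool's x, y, z in cm, then the turn about the tool's x in rad. In form: [[[dx, dy, dz, spin], ...]]. A call has 1 to 8 rows; each row shifts and turns the commanded pose from where the row before left it, along the tool's axes as they then stand; what a row does not reach is not made up. A row lasts 1/10 s, in which the tool goes at most 50 mm and 8.59 degrees, less where a joint would pass 70% of its speed; a pose out of reach is approached as far as the arm can. A call with a gripper value outside its range is refused whole. "jaw" is the finger opening in cm, from 0 to 8.76, set as the call begins (left out, the last holds). The fingers move at their own pace and stop on an object; the grip force is fixed at half the most. Time passes only in rows, so rows that do not move let the fingers close. It gives the time, the measured TCP pose, the force and the opening at its end, in the units of the state.
- get_obs(): the state, without advancing time (a new reading comes with each control period).
- snapshot(name): name is "side" or "top" or "wrist"; returns (picture, depth): 480x640x3 uint8, red, green, blue; 480x640 float32, m along the optical axis (not along the pixel's ray), 0 where there is no reading.
- calibration(name): a dict with "mtx" (3x3 intrinsics, pixels), "T" (4x4, takes a point from camera to world coordinates); the wrist camera has in their place "tool_from_camera" (4x4, takes a point from camera to tool coordinates, whose origin is the TCP and whose axes are the tool frame's). Camera axes: x right, y up, looking along -z (the intrinsics and any distortion apply to the point x, -y, -z); pixel columns grow to the right and rows downward; lengths in m; the calibration is good to about 2 mm. The wrist camera is an equidistant fisheye: a pixel r from the principal point sees the ray r / f radians off the axis. A picture is of the moment at which its call begins: read the wrist's pose just before it. calibration takes no time and is no camera call.
- close_job(): hands the job in, once; it reports no verdict.
The state is a dict: "clock": time; "joint_pos": joint angles; "qvel": joint speeds; "tau": joint torques, N m; "tool_pos": TCP position; "orientation": TCP orientation; "force": force on the tool from outside, world axes, zero at the start; "moment": the same for the moment, N m; "opening": finger opening in m.
Only numpy, scipy, OpenCV 4.12 (cv2) and the standard library are available. Lean on these libraries where they do the work, as an engineer would, in place of code of your own. Each camera call takes 0.05 s, during which the arm holds its last target. There are 200 camera calls.

## Task

Pick up the loose steel cover plate by its lug, lay it flat on the bare end of the housing's deck, and slide it along the deck against or close to the back upstand, without lifting it, until it drops into the recess and lies fully home and flat. Be gentle, since the recess's edges and the upstand are thin sheet, then let go and leave the other things on the bench alone.

Things in the scene. Friction and masses are not known exactly. Their poses are not given: they have to be found in the camera images.
- housing: Fixed bare sheet-metal housing, 130 (x) x 397 (y) x 90 mm high. Origin: on the bench; the deck runs over y = -180 to +217 and x = -75 to +46.5 mm, level, 90 mm above it. x points to the back upstand, y along the deck from its bare end (-y) to its recessed end (+y), z up. The recess's edges and the upstand bend if the cover is forced on them with over 25 N: feel with a few newtons.
- bare_end (a point): Point on the deck's surface at housing x 0, y -107, z 90 mm: middle of the bare end, where the cover fits wholly on the deck. The deck is bare from y = -180 mm to the near edge of the recess (y = -17 to +44 mm).
- recess_zone (a point): Point at deck height in the middle of the range (housing x 0, y 70, z 90 mm) in which the recess may lie; not the recess itself. The recess's centre is anywhere from y = 40 to 100 mm, at x 0, and is not measured: see it or feel the cover drop. It is 6 mm deep (dark floor 84 mm above the housing's origin), 113 mm in y, 93 mm in x, square edges flush with the deck.
- upstand (a point): Point on the foot of the back upstand's inner face (housing x 46.5, y 0, z 90 mm): a straight strip, 8 mm thick, along the whole deck and 10 mm above it. Its face is also the recess's back wall.
- cover: Loose steel cover plate, 90 (x) x 110 (y) x 6 mm thick, about 0.5 kg (0.4 to 0.6), with an upright flat-bar lug on the middle of its top: 30 mm in x, 16 mm thick in y, its top 48 mm above the plate's underside. Origin: centre of the underside; z up. Lies in the recess with 3 mm total play both ways, its y along the housing's y (either way round).
- lug (a point): Point on the cover's lug where it is best held, 36 mm above the plate's underside; fingers close along the cover's y on the 16 mm thickness.
- hammer: Bystander: a hammer about 260 mm long lying on the bench; not to be disturbed.
- tipcan: Bystander: an open steel can, 70 mm across and 70 mm high, origin under its centre; not to be disturbed.
- magblock: Bystander: a grey block magnet, 70 x 50 x 30 mm, origin under its centre; not to be disturbed.
- wrench: Bystander: a wrench about 190 mm long lying on the bench; not to be disturbed.
Mind the look-alikes: they are no part of the job. What is shaped like the cover but black or yellow is not meant.

How it is judged:
By the outcome, as a careful person would: the job done as asked, in the order asked, and still so for the second after the job is handed in, with the robot touching nothing.
It also fails if it takes over 72 s, if anything falls off the work surface, if the arm or the gripper's body presses on something with over 40 N, if the wrist force passes 120 N, or if a joint passes its speed limit or range.

## Working session

There is one attempt and no reset: what is moved stays moved. The work goes in short steps, Python scripts to look and compute and a tool call to move; the robot and the scene stay as the last step left them, time stands still between calls to the robot, and variables do not carry over. Pictures are saved under pics/ and viewed, about 8 in all and at most 12, crops included, and the job is handed in when it is done.

Besides the shell and the picture viewer there is one more tool, called after "Emit:" as name(argument=value, ...), one argument or row to a line, values as JSON. move_arm: Moves the arm, as the interface text tells. Its arguments: {"type":"object","properties":{"commands":{"type":"array"},"jaw":{"type":"number"}},"required":["commands"]}

```bash
ls; mkdir -p pics; cat > h.py <<'E'
import numpy as np, cv2
from plant import get_obs, snapshot, calibration, close_job, ctrl
def save(n,p): cv2.imwrite('pics/'+n,p[:,:,::-1])
def pts(name,d):
    c=calibration(name);K=np.array(c['mtx']);T=np.array(c['T'])
    v,u=np.mgrid[0:480,0:640]
    X=np.stack([(u-K[0,2])/K[0,0]*d,-(v-K[1,2])/K[1,1]*d,-d,np.ones_like(d)],-1)
    return (X@T.T)[...,:3]
E
python3 - <<'E'
from h import *
print({k:np.round(v,3) for k,v in get_obs().items()}, ctrl.grip_point_offset)
for n in('top','side'):
    p,d=snapshot(n);save(n+'0.png',p);np.savez(n+'0.npz',p=p,d=d);c=calibration(n);print(n,c)
E
```

```text
pics
{'clock': np.float64(0.0), 'joint_pos': array([ 8.0449e+01,  2.0592e+01,  6.3200e-01, -2.0000e-02, -7.0135e+01,
       -1.6505e+01]), 'qvel': array([ 0.011, -0.097,  0.056, -0.051,  0.045, -0.096]), 'tau': array([ 3.0000e-03, -5.8273e+01,  2.9305e+01,  6.9970e+00,  7.0000e-03,
       -0.0000e+00]), 'tool_pos': array([0.296, 0.606, 0.226]), 'orientation': array([   5.473,   89.903, -110.589]), 'force': array([-0.309,  0.236, -1.018]), 'moment': array([-0.036,  0.032, -0.011]), 'opening': np.float64(0.088)} 0.0188
top {'mtx': array([[590.43346455,   0.        , 314.44433464],
       [  0.        , 590.43346455, 247.04530381],
       [  0.        ,   0.        ,   1.        ]]), 'T': array([[ 2.49423119e-02,  9.78303474e-01, -2.05670112e-01,
         2.01244332e-01],
       [-9.99688804e-01,  2.44949786e-02, -4.72128563e-03,
        -5.12982133e-02],
       [ 4.19034839e-04,  2.05723868e-01,  9.78609991e-01,
         1.73611610e+00],
       [ 0.00000000e+00,  0.00000000e+00,  0.00000000e+00,
         1.00000000e+00]])}
side {'mtx': array([[566.13602124,   0.        , 316.14770325],
       [  0.        , 566.13602124, 246.96696864],
       [  0.        ,   0.        ,   1.        ]]), 'T': array([[ 0.70853423,  0.46233059, -0.53313195, -0.1782927 ],
       [-0.70537254,  0.48617299, -0.51583466, -0.74491937],
       [ 0.02070821,  0.74154315,  0.67058551,  1.01022061],
       [ 0.        ,  0.        ,  0.        ,  1.        ]])}
```

View pics/top0.png

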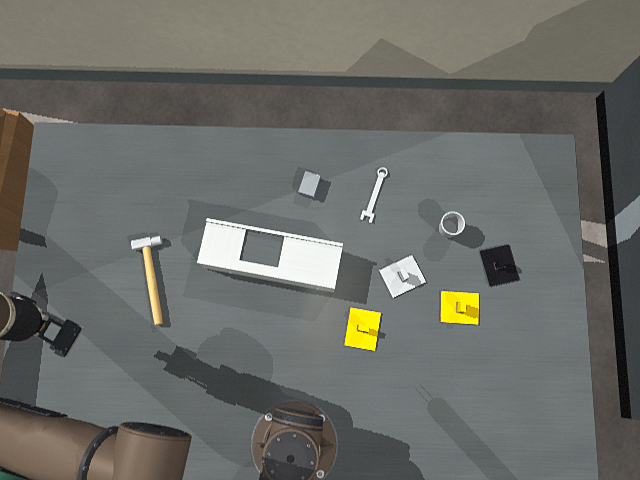

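View pics/side0.png

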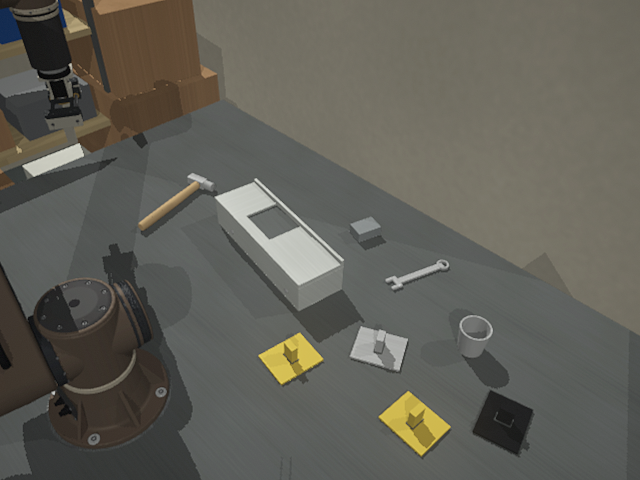

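Top view: candidates are grey plate (402,276), yellow (363,329) and (460,307), black (500,266). The grey steel one fits. The housing is at (270,253), its dark recess at (263,248), and the upstand is on the far side (up in the image).

```bash
python3 - <<'E'
from h import *
z=np.load('top0.npz');p,d=z['p'],z['d'];P=pts('top',d)
cv2.imwrite('pics/crop.png',cv2.resize(p[200:370,190:530,::-1],None,fx=2.3,fy=2.3,interpolation=cv2.INTER_CUBIC))
hsv=cv2.cvtColor(p,cv2.COLOR_RGB2HSV)
X=P.reshape(-1,3)
def box(m,n,off):
    m=m.astype(np.uint8)
    nl,l,s,c=cv2.connectedComponentsWithStats(m)
    k=1+np.argmax(s[1:,4]);q=P[l==k]
    r=cv2.minAreaRect((q[:,:2]*1000).astype(np.float32));print(n,s[k],'z',np.median(q[:,2]),np.round(r[0],1),np.round(r[1],1),r[2], np.round(cv2.boxPoints(r)).tolist())
    return l==k
def win(u0,u1,v0,v1):
    w=np.zeros((480,640),bool);w[v0:v1,u0:u1]=1;return w
V=hsv[...,2];S=hsv[...,1]
w=win(375,432,248,304)
box(w&(V>140)&(P[...,2]<.02),'plate',0)
box(w&(P[...,2]>.035),'lug',0)
w=win(190,350,205,300)
box(w&(P[...,2]>.08)&(P[...,2]<.096),'deck',0)
box(w&(P[...,2]>.0955),'upstand',0)
box(win(238,290,228,270)&(V<140),'recess dark',0)
for (v,u) in [(276,402),(262,390),(250,265),(250,220),(270,310),(223,260)]: print(u,v,P[v,u],p[v,u])
E
```

```text
plate [ 379  255   47   43 1036] z 0.0047984522522684925 [ 486.3 -305.9] [ 93.  113.9] 26.533008575439453 [[419.0, -276.0], [470.0, -378.0], [553.0, -336.0], [502.0, -234.0]]
lug [400 269   9  12  65] z 0.04707699973251289 [ 350.7 -176.3] [ 30.4 388.5] 45.61565017700195 [[201.0, -51.0], [479.0, -323.0], [500.0, -301.0], [223.0, -30.0]]
deck [ 197  219  146   70 5559] z 0.08804738542675539 [525.7  84. ] [398.5 131.3] 80.56783294677734 [[428.0, -102.0], [558.0, -123.0], [623.0, 270.0], [494.0, 291.0]]
upstand [265 230  78  17 199] z 0.09916441293924616 [567.6 -11.2] [221.   17.4] 80.85777282714844 [[541.0, -119.0], [559.0, -122.0], [594.0, 97.0], [577.0, 99.0]]
recess dark [ 240  229   44   38 1239] z 0.08312958627544265 [393.8  68.4] [433.2 133.9] 14.702404975891113 [[167.0, 78.0], [201.0, -51.0], [620.0, 59.0], [586.0, 188.0]]
402 276 [ 0.47861274 -0.3000198   0.03705611] [133 134 135]
390 262 [ 0.52668507 -0.27020991 -0.00308688] [95 99 99]
265 250 [0.5375718  0.09819815 0.07776064] [114 119 120]
220 250 [0.53324381 0.22624415 0.0832332 ] [243 246 243]
310 270 [ 0.47977761 -0.03251198  0.09498706] [244 247 244]
260 223 [ 0.63779952  0.12443022 -0.00548251] [100 105 105]
```

View pics/crop.png

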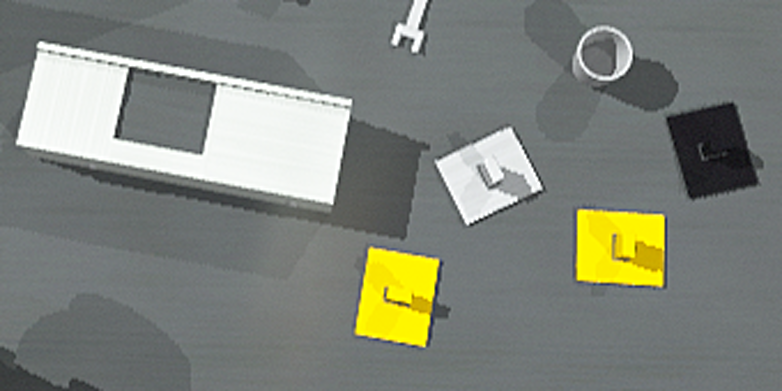

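The crop confirms the grey/steel cover at (490,173) in the crop; yellow and black look-alikes are left alone. The recess is at crop corners (129,70), (215,83), (205,154), (115,139).

```bash
cat >> h.py <<'E'
from scipy.spatial.transform import Rotation as Ro
def Rt(o): return Ro.from_euler('xyz',o['orientation'],degrees=True).as_matrix()
def delta(tgt,yaw=None):
    o=get_obs();R=Rt(o);d=R.T@(np.array(tgt)-o['tool_pos'])*100
    zy=np.degrees(np.arctan2(R[1,2],R[0,2]));s=0
    if yaw is not None:
        e=(yaw-zy+90)%180-90; s=-np.radians(e)  # tool x points down
    print('t',round(float(o['clock']),2),'pos',np.round(o['tool_pos'],4),'zyaw',round(zy,2),'j6',np.round(o['joint_pos'][5],1),'tilt',np.round(R[:,0],3),'F',np.round(o['force'],1),'M',np.round(o['moment'],2),'op',round(float(o['opening']),4),'| delta cm',np.round(d,2),'spin',round(float(s),3))
def ray(name,u,v,z):
    c=calibration(name);K=c['mtx'];T=np.array(c['T'])
    r=T[:3,:3]@np.array([(u-K[0,2])/K[0,0],-(v-K[1,2])/K[1,1],-1]);t=T[:3,3];return t+r*(z-t[2])/r[2]
def wray(u,v,z,o):
    c=calibration('wrist');K=np.array(c['mtx']);x=(u-K[0,2]);y=(v-K[1,2]);r=np.hypot(x/K[0,0],y/K[1,1]);ph=np.arctan2(y/K[1,1],x/K[0,0])
    q=np.array([np.sin(r)*np.cos(ph),-np.sin(r)*np.sin(ph),-np.cos(r)])
    W=np.eye(4);W[:3,:3]=Rt(o);W[:3,3]=o['tool_pos'];W=W@np.array(c['tool_from_camera'])
    q=W[:3,:3]@q;t=W[:3,3];return t+q*(z-t[2])/q[2]
E
python3 - <<'E'
from h import *
print(Rt(get_obs()))
delta([.486,-.306,.2],116.6)
c=calibration('wrist');print(c)
for a in [(129,70),(215,83),(205,154),(115,139),(38,50),(350,105),(333,208),(17,145)]:
    print(a,np.round(ray('top',a[0]/2.3+190,a[1]/2.3+200,.09),4))
print('lugtop',ray('top',490/2.3+190,171/2.3+200,.045))
E
```

```text
[[-5.52830810e-04  8.98314840e-01 -4.39351958e-01]
 [-1.32718010e-03 -4.39352297e-01 -8.98313864e-01]
 [-9.99998966e-01  8.64835959e-05  1.43511307e-03]]
t 0.1 pos [0.2963 0.606  0.2257] zyaw -116.06 j6 -16.5 tilt [-0.001 -0.001 -1.   ] F [0.4 0.1 0.1] M [ 0.03 -0.02  0.  ] op 0.0875 | delta cm [ 2.68 57.11 73.59] spin -0.919
{'mtx': array([[371.64829954,   0.        , 319.92350401],
       [  0.        , 371.64829954, 237.10328704],
       [  0.        ,   0.        ,   1.        ]]), 'tool_from_camera': array([[-2.88805143e-04,  2.59293754e-01, -9.65798460e-01,
        -1.57839618e-01],
       [-5.29545706e-04,  9.65798325e-01,  2.59293876e-01,
         6.93509436e-02],
       [ 9.99999818e-01,  5.86319832e-04, -1.41619630e-04,
         1.77734283e-04],
       [ 0.00000000e+00,  0.00000000e+00,  0.00000000e+00,
         1.00000000e+00]])}
(129, 70) [0.5909 0.1537 0.09  ]
(215, 83) [0.577 0.046 0.09 ]
(205, 154) [0.4872 0.0551 0.09  ]
(115, 139) [0.5031 0.1667 0.09  ]
(38, 50) [0.6137 0.2686 0.09  ]
(350, 105) [ 0.5532 -0.1223  0.09  ]
(333, 208) [ 0.4243 -0.1035  0.09  ]
(17, 145) [0.4926 0.2869 0.09  ]
lugtop [ 0.48223783 -0.30190791  0.045     ]
```

Emit:
move_arm(
  commands=[
    [[0, 3, 3.8, 0], [0, 3, 3.8, 0], [0, 3, 3.8, 0], [0, 3, 3.8, 0], [0, 3, 3.8, 0], [0, 3, 3.8, 0], [0, 3, 3.8, 0], [0, 3, 3.8, 0]],
  ],
)

```text
clock: 0.9
tool_pos: [0.3784, 0.2258, 0.2265]
orientation: [-146.7, 90.0, 97.2]
force: [2.0, -0.0, -0.3]
opening: 0.0879
```

Emit:
move_arm(
  commands=[
    [[0, 3, 3.8, 0], [0, 3, 3.8, 0], [0, 3, 3.8, 0], [0, 3, 3.8, 0], [0, 3, 3.8, 0], [0, 3, 3.8, 0], [0, 3, 3.8, 0], [0, 3, 3.8, 0]],
  ],
)

```text
clock: 1.7
tool_pos: [0.4605, -0.1528, 0.2266]
orientation: [148.6, 90.0, 32.6]
force: [1.5, -0.1, 0.5]
opening: 0.0876
```

Emit:
move_arm(
  commands=[
    [[0, 0, 0, -0.14], [0, 0, 0, -0.14], [0, 0, 0, -0.14], [0, 0, 0, -0.14], [0, 0, 0, -0.14], [0, 0, 0, -0.14], [0, 0, 0, -0.08], [0, 0, 0, 0]],
  ],
)

```text
clock: 2.5
tool_pos: [0.4604, -0.1507, 0.2263]
orientation: [-124.7, 90.0, 172.0]
force: [0.4, -0.5, 0.2]
opening: 0.0879
```

```bash
python3 -c "
from h import *
delta([.484,-.304,.2],116.6)"
```

```text
t 2.5 pos [ 0.4604 -0.1507  0.2263] zyaw -63.29 j6 111.5 tilt [-0.001  0.    -1.   ] F [ 0.4 -0.5  0.2] M [-0.06 -0.04  0.03] op 0.0879 | delta cm [ 2.63 -4.78 14.76] spin 0.002
```

Emit:
move_arm(
  commands=[
    [[0.6, -1.2, 3.7, 0], [0.6, -1.2, 3.7, 0], [0.7, -1.2, 3.7, 0], [0.7, -1.2, 3.7, 0], [0, 0, 0, 0], [0, 0, 0, 0]],
  ],
)

```text
clock: 3.1
tool_pos: [0.4836, -0.3051, 0.1996]
orientation: [-134.5, 89.9, 162.0]
force: [-0.2, 0.6, 0.4]
opening: 0.0876
```

```bash
python3 - <<'E'
from h import *
delta([.484,-.304,.0168],116.6)
o=get_obs();p,d=snapshot('wrist');save('w1.png',p)
import pickle;pickle.dump((o,p,d),open('w1.pkl','wb'))
E
```

```text
t 3.1 pos [ 0.4836 -0.3051  0.1996] zyaw -63.58 j6 129.1 tilt [-0.002  0.001 -1.   ] F [-0.2  0.6  0.4] M [-0.05 -0.07  0.05] op 0.0876 | delta cm [18.28  0.11 -0.06] spin -0.003
```

View pics/w1.png

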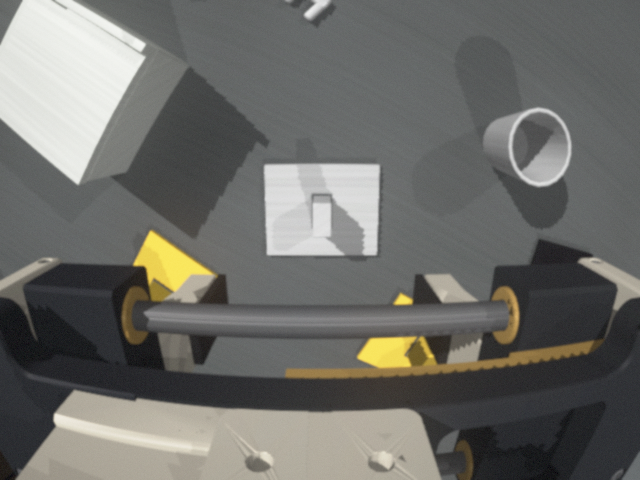

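The wrist view shows the cover square to the jaws: plate corners (264,164), (380,164), (380,256), (266,256); lug top at (321,219).

```bash
python3 - <<'E'
from h import *
import pickle
o,p,d=pickle.load(open('w1.pkl','rb'))
C=[wray(u,v,.006,o) for u,v in [(264,164),(380,164),(380,256),(266,256)]]
print(np.round(C,4),'centre',np.mean(C,0),[np.linalg.norm(C[i]-C[i-1]) for i in range(4)])
print('yaw',np.degrees(np.arctan2(*(C[0]-C[1])[1::-1])),np.degrees(np.arctan2(*(C[3]-C[2])[1::-1])))
L=[wray(u,v,.048,o) for u,v in [(313,203),(330.5,203),(330.5,235),(313,235)]]
print('lug',np.mean(L,0),np.linalg.norm(L[0]-L[1]),np.linalg.norm(L[1]-L[2]))
t=np.mean(C,0);delta([t[0],t[1],.0175],116.6)
E
```

```text
[[ 0.5014 -0.2368  0.006 ]
 [ 0.5504 -0.3354  0.006 ]
 [ 0.4698 -0.3789  0.006 ]
 [ 0.4191 -0.2766  0.006 ]] centre [ 0.48519654 -0.30691002  0.006     ] [np.float64(0.09142788192999052), np.float64(0.11007461327528195), np.float64(0.09159656073679603), np.float64(0.11422894421523241)]
yaw 116.42817706847707 116.36775554824932
lug [ 0.48572717 -0.30551708  0.048     ] 0.01476830065007312 0.027942111739977078
t 3.15 pos [ 0.4837 -0.3045  0.2001] zyaw -63.49 j6 129.1 tilt [-0.001  0.    -1.   ] F [-0.1  0.2 -0.8] M [-0.04 -0.03 -0.05] op 0.0878 | delta cm [18.26  0.03  0.3 ] spin -0.002
```

Emit:
move_arm(
  commands=[
    [[4, 0, 0.2, 0], [4, 0, 0, 0], [4, 0, 0, 0], [3.5, 0, 0, 0], [1.5, 0, 0, 0], [1.2, 0, 0, 0], [0, 0, 0, 0], [0, 0, 0, 0]],
  ],
)

```text
clock: 3.95
tool_pos: [0.4859, -0.306, 0.0196]
orientation: [42.4, 89.9, -20.9]
force: [-0.2, 0.7, -0.7]
opening: 0.0877
```

Emit:
move_arm(
  commands=[
    [[0, 0, 0, 0], [0, 0, 0, 0], [0, 0, 0, 0], [0, 0, 0, 0], [0, 0, 0, 0], [0, 0, 0, 0], [0, 0, 0, 0], [0, 0, 0, 0]],
  ],
  jaw=0,
)

```text
clock: 4.75
tool_pos: [0.485, -0.3063, 0.0185]
orientation: [-127.9, 90.0, 168.7]
force: [-0.0, 0.4, -0.3]
opening: 0.029
```

```bash
python3 -c "
from h import *
delta([.4855,-.306,.2],116.4)"
```

```text
t 4.75 pos [ 0.485  -0.3063  0.0185] zyaw -63.35 j6 129.4 tilt [-0.  0. -1.] F [-0.   0.4 -0.3] M [-0.11 -0.03 -0.02] op 0.029 | delta cm [-1.815e+01  6.000e-02 -1.000e-02] spin 0.004
```

Still closing; wait, then lift a little.

Emit:
move_arm(
  commands=[
    [[0, 0, 0, 0], [0, 0, 0, 0], [0, 0, 0, 0], [0, 0, 0, 0], [0, 0, 0, 0], [0, 0, 0, 0]],
  ],
)

```text
clock: 5.35
tool_pos: [0.485, -0.3063, 0.0185]
orientation: [-136.2, 90.0, 160.4]
force: [0.1, -0.2, 0.1]
opening: 0.0155
```

```bash
python3 -c "
from h import *
delta([.4855,-.306,.2],116.4)"
```

```text
t 5.35 pos [ 0.485  -0.3063  0.0185] zyaw -63.35 j6 129.4 tilt [-0.  0. -1.] F [ 0.1 -0.2  0.1] M [-0.02 -0.02 -0.02] op 0.0155 | delta cm [-18.15   0.05  -0.  ] spin 0.004
```

Emit:
move_arm(
  commands=[
    [[-1, 0, 0, 0], [-3, 0, 0, 0], [-4, 0, 0, 0], [-4, 0, 0, 0], [-4, 0, 0, 0], [-2.2, 0, 0, 0], [0, 0, 0, 0], [0, 0, 0, 0]],
  ],
)

```text
clock: 6.15
tool_pos: [0.4843, -0.3058, 0.2001]
orientation: [168.6, 89.9, 105.2]
force: [-0.2, 0.4, -6.9]
opening: 0.0158
```

```bash
python3 -c "
from h import *
a=np.radians(-9.4);R=np.array([[np.cos(a),-np.sin(a)],[np.sin(a),np.cos(a)]])
O=np.array([.5328,.0641]);t=O+R@[0,-.107];print(t,O)
delta([*t,.2],80.6)"
```

```text
[ 0.51532412 -0.04146322] [0.5328 0.0641]
t 6.15 pos [ 0.4843 -0.3058  0.2001] zyaw -63.37 j6 129.4 tilt [-0.     0.001 -1.   ] F [-0.2  0.4 -6.9] M [-0.02  0.01  0.02] op 0.0158 | delta cm [  0.03  14.62 -22.24] spin 0.629
```

Emit:
move_arm(
  commands=[
    [[0, 2.4, -3.7, 0], [0, 2.4, -3.7, 0], [0, 2.4, -3.7, 0], [0, 2.4, -3.7, 0], [0, 2.5, -3.7, 0], [0, 2.5, -3.7, 0], [0, 0, 0, 0.1], [0, 0, 0, 0.13]],
  ],
)

```text
clock: 6.95
tool_pos: [0.5146, -0.0408, 0.1982]
orientation: [-96.6, 89.8, -173.2]
force: [0.8, -0.0, -5.1]
opening: 0.016
```

Emit:
move_arm(
  commands=[
    [[0, 0, 0, 0.13], [0, 0, 0, 0.13], [0, 0, 0, 0.13], [0, 0, 0, 0], [0, 0, 0, 0], [0, 0, 0, 0]],
  ],
)

```text
clock: 7.55
tool_pos: [0.5154, -0.0425, 0.1997]
orientation: [-71.7, 89.9, -170.4]
force: [0.3, -0.6, -4.7]
opening: 0.016
```

```bash
python3 - <<'E'
from h import *
delta([.5153,-.0415,.2],80.6)
o=get_obs();p,d=snapshot('wrist');save('w2.png',p)
import pickle;pickle.dump((o,p,d),open('w2.pkl','wb'))
E
```

```text
t 7.55 pos [ 0.5154 -0.0425  0.1997] zyaw -98.71 j6 64.2 tilt [-0.002 -0.    -1.   ] F [ 0.3 -0.6 -4.7] M [0.01 0.   0.03] op 0.016 | delta cm [-0.03 -0.03 -0.09] spin 0.012
```

View pics/w2.png

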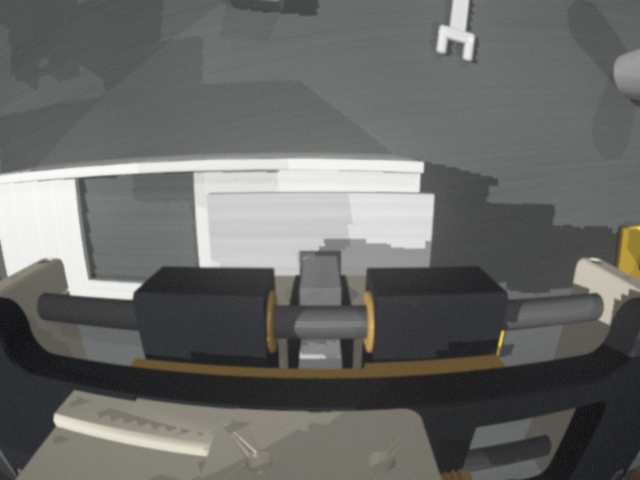

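Wrist view: held plate back edge (208,193)–(433,193), upstand strip across row ~165, recess with left edge at u≈80, right edge at u≈195 (row ~175), front-left corner (90,280).

```bash
python3 - <<'E'
from h import *
import pickle
o,p,d=pickle.load(open('w2.pkl','rb'))
g=cv2.cvtColor(p,cv2.COLOR_RGB2GRAY)
for u in (210,260,320,380,410): print(u,g[154:198,u].tolist())
print('row190',g[190,70:215].tolist())
print('row230',g[230,75:95].tolist(), g[230,185:215].tolist())
a=np.radians(-9.4);R=np.array([[np.cos(a),-np.sin(a)],[np.sin(a),np.cos(a)]]);O=np.array([.5328,.0641])
H=lambda q:np.round(R.T@(q[:2]-O)*1000,1)
for n,u,v,z in [('upst outer top end',423,161,.1),('recess FL',90,280,.09),('rec L',80,180,.09),('rec R',194,175,.09),('rec R',198,262,.09),('plate BL',208,193,.1872),('plate BR',433,193,.1872)]: print(n,H(wray(u,v,z,o)))
E
```

```text
210 [128, 133, 141, 147, 161, 181, 217, 235, 237, 239, 238, 237, 238, 236, 231, 221, 185, 173, 197, 216, 220, 221, 222, 220, 219, 218, 217, 216, 216, 222, 225, 229, 228, 229, 228, 229, 227, 222, 205, 181, 184, 201, 207, 206]
260 [138, 144, 148, 150, 165, 203, 228, 234, 235, 235, 234, 235, 232, 229, 219, 185, 157, 169, 197, 215, 218, 219, 220, 215, 216, 214, 215, 216, 219, 224, 225, 228, 228, 227, 227, 227, 224, 204, 181, 188, 201, 209, 209, 209]
320 [139, 147, 151, 163, 192, 226, 241, 245, 245, 245, 244, 245, 245, 244, 241, 232, 231, 234, 233, 234, 233, 237, 235, 234, 234, 235, 234, 236, 238, 240, 239, 241, 243, 242, 243, 241, 232, 213, 188, 198, 209, 209, 207, 205]
380 [128, 137, 138, 143, 147, 169, 214, 237, 244, 244, 243, 243, 244, 243, 244, 238, 226, 213, 222, 230, 230, 230, 234, 234, 235, 234, 232, 233, 236, 238, 239, 239, 239, 240, 241, 241, 234, 208, 180, 195, 219, 225, 225, 225]
410 [116, 118, 119, 119, 131, 141, 167, 204, 231, 240, 242, 242, 242, 241, 242, 242, 238, 224, 205, 203, 222, 227, 229, 230, 233, 232, 232, 232, 232, 233, 234, 237, 237, 239, 240, 241, 237, 224, 193, 
[... 461 characters left out ...]
100, 101, 102, 103, 100, 101, 104, 104, 101, 100, 102, 100, 100, 102, 100, 102, 102, 102, 102, 102, 98, 101, 101, 101, 104, 104, 103, 102, 103, 101, 107, 103, 103, 105, 107, 138, 181, 217, 221, 223, 222, 223, 223, 222, 222, 224, 226, 228, 229, 227, 228, 228, 227, 228, 228, 227, 226]
row230 [244, 243, 244, 242, 227, 181, 142, 124, 115, 94, 80, 77, 76, 78, 80, 95, 110, 120, 117, 115] [116, 118, 119, 120, 121, 118, 117, 111, 111, 113, 126, 171, 216, 233, 235, 237, 238, 237, 237, 236, 236, 235, 232, 222, 208, 203, 202, 201, 201, 203]
upst outer top end [  56.8 -180.4]
recess FL [-44.5  96.9]
rec L [44.8 93.1]
rec R [ 44.6 -13.5]
rec R [-23.9 -12.2]
plate BL [ 45.  -54.2]
plate BR [  46.2 -161.4]
```

```bash
python3 - <<'E'
from h import *
import pickle
o,p,d=pickle.load(open('w2.pkl','rb'))
g=cv2.cvtColor(p,cv2.COLOR_RGB2GRAY).astype(float)
def edge(u,a,b,sgn):
    dd=np.diff(g[a:b,u]);i=np.argmax(sgn*dd);return a+i+.5
for n,a,b,s,z in [('outer',150,170,1,.1),('inner',164,175,-1,.1),('plate back',186,196,-1,.0)]:
    Q=[]
    for u in range(215,412,3):
        v=edge(u,a,b,s);zz=z or .1872;Q.append(wray(u,v,zz,o)[:2])
    Q=np.array(Q);vx,vy,x0,y0=cv2.fitLine(Q.astype(np.float32),cv2.DIST_HUBER,0,1e-4,1e-4).ravel()
    print(n,'yaw',np.degrees(np.arctan2(vy,vx))%180,'x at tool y:',x0+vx/vy*(o['tool_pos'][1]-y0))
a=np.radians(-9.4);R=np.array([[np.cos(a),-np.sin(a)],[np.sin(a),np.cos(a)]]);O=np.array([.5328,.0641])
H=lambda q:np.round(R.T@(q[:2]-O)*1000,1)
for u,v in [(76,190),(193.5,190),(80.5,230),(196,230)]: print(H(wray(u,v,.09,o)))
E
```

```text
outer yaw 80.659874 x at tool y: 0.5722446258842326
inner yaw 80.70134 x at tool y: 0.5650349955723823
plate back yaw 81.146645 x at tool y: 0.56156903532883
[36.5 98.6]
[ 33.2 -12.6]
[ 1.6 98.6]
[  2.2 -12.7]
```

Emit:
move_arm(
  commands=[
    [[2, 0, 0, 0.009], [3, 0, 0, 0], [2.5, 0, 0, 0], [0.8, 0, 0, 0], [0.3, 0, 0, 0], [0, 0, 0, 0], [0, 0, 0, 0], [0, 0, 0, 0]],
  ],
)

```text
clock: 8.4
tool_pos: [0.5167, -0.0422, 0.1157]
orientation: [111.3, 89.9, 12.0]
force: [-0.1, -0.4, -4.4]
opening: 0.0157
```

```bash
python3 -c "
from h import *
delta([.5153,-.0415,.1085],80.68)"
```

```text
t 8.4 pos [ 0.5167 -0.0422  0.1157] zyaw -99.37 j6 63.6 tilt [ 0.002  0.    -1.   ] F [-0.1 -0.4 -4.4] M [-0.08  0.03 -0.02] op 0.0157 | delta cm [ 0.72 -0.15 -0.05] spin -0.001
```

Emit:
move_arm(
  commands=[
    [[0.3, 0, 0, 0], [0, 0, 0, 0], [0, 0, 0, 0], [0, 0, 0, 0]],
  ],
)

```text
clock: 8.8
tool_pos: [0.516, -0.0424, 0.1116]
orientation: [113.4, 90.0, 14.1]
force: [-0.1, 0.8, -4.9]
opening: 0.0158
```

Emit:
move_arm(
  commands=[
    [[0.1, 0, 0, 0], [0, 0, 0, 0], [0, 0, 0, 0]],
  ],
)

```text
clock: 9.1
tool_pos: [0.5159, -0.0424, 0.1105]
orientation: [-69.1, 90.0, -168.4]
force: [-0.5, -0.2, -5.4]
opening: 0.0158
```

Emit:
move_arm(
  commands=[
    [[0.1, 0, 0, 0], [0, 0, 0, 0], [0, 0, 0, 0]],
  ],
)

```text
clock: 9.4
tool_pos: [0.5159, -0.0424, 0.1095]
orientation: [-57.4, 90.0, -156.8]
force: [-0.7, -0.2, -5.9]
opening: 0.0158
```

Emit:
move_arm(
  commands=[
    [[0.05, 0, 0, 0], [0, 0, 0, 0], [0, 0, 0, 0]],
  ],
)

```text
clock: 9.7
tool_pos: [0.5159, -0.0424, 0.1091]
orientation: [-0.4, 90.0, -99.8]
force: [-0.2, -0.3, -4.3]
opening: 0.0159
```

Emit:
move_arm(
  commands=[
    [[0.05, 0, 0, 0], [0, 0, 0, 0], [0, 0, 0, 0]],
  ],
)

```text
clock: 10.0
tool_pos: [0.516, -0.0424, 0.1086]
orientation: [103.1, 90.0, 3.7]
force: [0.2, -0.1, -3.6]
opening: 0.0161
```

Emit:
move_arm(
  commands=[
    [[0.05, 0, 0, 0], [0, 0, 0, 0], [0, 0, 0, 0]],
  ],
)

```text
clock: 10.3
tool_pos: [0.516, -0.0424, 0.1086]
orientation: [99.6, 90.0, 0.2]
force: [-3.6, 0.9, 4.9]
opening: 0.016
```

Emit:
move_arm(
  commands=[
    [[0.05, 0, 0, 0], [0, 0, 0, 0], [0, 0, 0, 0]],
  ],
)

```text
clock: 10.6
tool_pos: [0.516, -0.0424, 0.1085]
orientation: [91.7, 90.0, -7.6]
force: [-6.6, 2.5, 10.4]
opening: 0.016
```

Emit:
move_arm(
  commands=[
    [[-0.05, 0, 0, 0], [0, 0.1, 0, 0], [0, 0, 0, 0], [0, 0, 0, 0]],
  ],
)

```text
clock: 11.0
tool_pos: [0.5169, -0.0426, 0.1085]
orientation: [28.2, 90.0, -71.2]
force: [-4.9, 1.2, 7.2]
opening: 0.0158
```

Emit:
move_arm(
  commands=[
    [[0, 0.05, 0, 0], [0, 0, 0, 0], [0, 0, 0, 0]],
  ],
)

```text
clock: 11.3
tool_pos: [0.5172, -0.0427, 0.1085]
orientation: [-35.7, 90.0, -135.0]
force: [-5.7, 1.0, 7.7]
opening: 0.016
```

Emit:
move_arm(
  commands=[
    [[0, 0.05, 0, 0], [0, 0, 0, 0], [0, 0, 0, 0]],
  ],
)

```text
clock: 11.6
tool_pos: [0.5177, -0.0428, 0.1085]
orientation: [-37.4, 90.0, -136.8]
force: [-5.7, 1.6, 7.5]
opening: 0.0159
```

Emit:
move_arm(
  commands=[
    [[-0.03, 0, 0, 0], [0, 0.05, 0, 0], [0, 0, 0, 0], [0, 0, 0, 0]],
  ],
)

```text
clock: 12.0
tool_pos: [0.5182, -0.0429, 0.1086]
orientation: [-41.9, 90.0, -141.3]
force: [-4.0, 1.4, 6.4]
opening: 0.0158
```

Emit:
move_arm(
  commands=[
    [[0, 0.05, 0, 0], [0, 0, 0, 0], [0, 0, 0, 0]],
  ],
)

```text
clock: 12.3
tool_pos: [0.5186, -0.043, 0.1086]
orientation: [-63.6, 90.0, -163.0]
force: [-5.2, 1.0, 6.9]
opening: 0.016
```

Emit:
move_arm(
  commands=[
    [[0, 0.05, 0, 0], [0, 0, 0, 0], [0, 0, 0, 0]],
  ],
)

```text
clock: 12.6
tool_pos: [0.5186, -0.043, 0.1086]
orientation: [-79.1, 89.9, -178.5]
force: [-8.1, 2.1, 8.8]
opening: 0.0157
```

Emit:
move_arm(
  commands=[
    [[-0.02, -0.05, 0, 0], [0, -0.05, 0, 0], [0, 0, 0, 0], [0, 0, 0, 0]],
  ],
)

```text
clock: 13.0
tool_pos: [0.5186, -0.0429, 0.1086]
orientation: [44.2, 90.0, -55.1]
force: [-1.6, -1.0, 2.9]
opening: 0.0159
```

Emit:
move_arm(
  commands=[
    [[0, 0, -0.5, 0], [0, 0, -1, 0], [0, 0, -1, 0], [0, 0, -1, 0], [0, 0, -1, 0], [0, 0, -0.5, 0], [0, 0, 0, 0], [0, 0, 0, 0]],
  ],
)

```text
clock: 13.8
tool_pos: [0.5269, 0.0079, 0.1086]
orientation: [161.1, 89.9, 61.7]
force: [-2.7, 4.7, 1.1]
opening: 0.0158
```

```bash
python3 -c "
from h import *
delta([.5186+.151*.1633,-.043+.151*.9866,.1086],80.68)"
```

```text
t 13.8 pos [0.5269 0.0079 0.1086] zyaw -99.35 j6 58.6 tilt [ 0.001  0.002 -1.   ] F [-2.7  4.7  1.1] M [1.49 0.7  0.02] op 0.0158 | delta cm [ 0.02  0.02 -9.95] spin -0.0
```

Emit:
move_arm(
  commands=[
    [[0, 0, -0.5, 0], [0, 0, -1, 0], [0, 0, -1.2, 0], [0, 0, -1.2, 0], [0, 0, -1.2, 0], [0, 0, -1, 0], [0, 0, -0.6, 0], [0, 0, -0.3, 0]],
  ],
)

```text
clock: 14.6
tool_pos: [0.5381, 0.0764, 0.1085]
orientation: [-26.1, 90.0, -125.4]
force: [-0.6, -3.0, 0.8]
opening: 0.0159
```

Emit:
move_arm(
  commands=[
    [[0, 0, -0.5, 0], [0, 0, -0.5, 0], [0, 0, 0, 0], [0, 0, 0, 0]],
  ],
)

```text
clock: 15.0
tool_pos: [0.5397, 0.0861, 0.1086]
orientation: [166.4, 89.9, 67.0]
force: [-0.2, 1.2, -0.4]
opening: 0.0158
```

```bash
python3 - <<'E'
from h import *
delta([.5186+.151*.1633,-.043+.151*.9866,.1086],80.68)
o=get_obs();p,d=snapshot('wrist');save('w3.png',p)
import pickle;pickle.dump((o,p,d),open('w3.pkl','wb'))
E
```

```text
t 15.0 pos [0.5397 0.0861 0.1086] zyaw -99.38 j6 51.1 tilt [ 0.     0.001 -1.   ] F [-0.2  1.2 -0.4] M [ 0.47  0.24 -0.01] op 0.0158 | delta cm [-0.    0.03 -2.02] spin -0.001
```

View pics/w3.png

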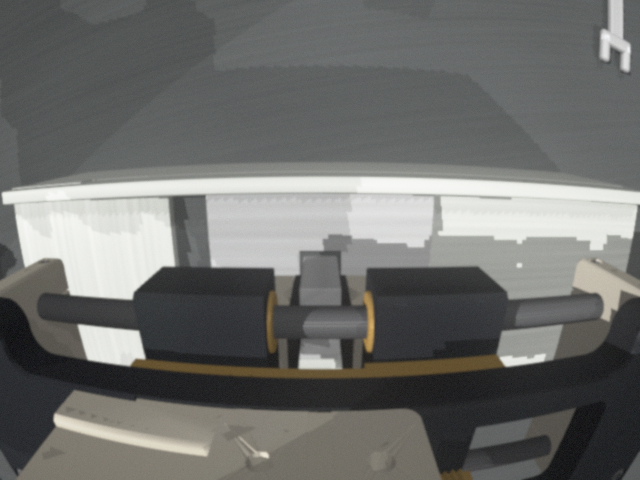

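The dark recess gap runs from u≈172 (far edge) to u≈207 (leading plate edge), at row ~215. I'll measure what is left to travel.

```bash
python3 - <<'E'
from h import *
import pickle
o,p,d=pickle.load(open('w3.pkl','rb'))
g=cv2.cvtColor(p,cv2.COLOR_RGB2GRAY)
print(g[225,165:215].tolist())
R=Rt(o)
for v in (210,225,240):
    r=g[v].astype(int);e1=165+np.argmin(np.diff(r[165:185]))+.5;e2=195+np.argmax(np.diff(r[195:215]))+.5
    a=wray(e1,v,.09,o);b=wray(e2,v,.0961,o);print(v,e1,e2,'gap mm',-R[:,2]@(a-b)*1000)
E
```

```text
[227, 224, 221, 220, 208, 173, 133, 113, 109, 107, 94, 84, 84, 82, 76, 76, 78, 75, 80, 87, 96, 103, 104, 103, 103, 104, 105, 106, 103, 106, 105, 103, 104, 102, 104, 105, 106, 104, 106, 105, 106, 114, 144, 174, 190, 196, 197, 196, 198, 196]
210 168.5 206.5 gap mm 22.82781488967283
225 170.5 206.5 gap mm 21.913273673089215
240 171.5 208.5 gap mm 22.63462940931985
```

Emit:
move_arm(
  commands=[
    [[0, 0, -0.6, 0], [0, 0, -0.6, 0], [0, 0, -0.5, 0], [0, 0, -0.1, 0], [0, 0, 0, 0], [0, 0, 0, 0]],
  ],
)

```text
clock: 15.65
tool_pos: [0.5426, 0.1037, 0.1085]
orientation: [161.1, 90.0, 61.7]
force: [-0.1, 1.2, -1.6]
opening: 0.0158
```

Emit:
move_arm(
  commands=[
    [[0, 0, -0.1, 0], [0, 0, 0, 0], [0, 0, 0, 0]],
  ],
)

```text
clock: 15.95
tool_pos: [0.5426, 0.1041, 0.1085]
orientation: [-71.8, 90.0, -171.2]
force: [-0.8, 0.1, -1.9]
opening: 0.0158
```

Emit:
move_arm(
  commands=[
    [[0, 0, -0.07, 0], [0, 0, 0, 0], [0, 0, 0, 0]],
  ],
)

```text
clock: 16.25
tool_pos: [0.5427, 0.1048, 0.1085]
orientation: [-51.5, 90.0, -150.9]
force: [-1.0, -1.0, -1.7]
opening: 0.0159
```

Emit:
move_arm(
  commands=[
    [[0, 0, -0.07, 0], [0, 0, 0, 0], [0, 0, 0, 0]],
  ],
)

```text
clock: 16.55
tool_pos: [0.5427, 0.1057, 0.1083]
orientation: [-92.5, 90.0, 168.1]
force: [0.1, -0.6, -4.6]
opening: 0.0157
```

Support has vanished (Fz is the full weight again), so the plate is over the recess. A touch further, then lower gently.

Emit:
move_arm(
  commands=[
    [[0, 0, -0.07, 0], [0.05, 0, 0, 0], [0, 0, 0, 0], [0, 0, 0, 0]],
  ],
)

```text
clock: 16.95
tool_pos: [0.543, 0.1063, 0.108]
orientation: [-55.8, 90.0, -155.1]
force: [0.5, -0.1, -4.8]
opening: 0.0159
```

Emit:
move_arm(
  commands=[
    [[0.07, 0, 0, 0], [0, 0, 0, 0], [0, 0, 0, 0]],
  ],
)

```text
clock: 17.25
tool_pos: [0.543, 0.1063, 0.1073]
orientation: [-50.5, 90.0, -149.9]
force: [-0.1, -0.3, -5.8]
opening: 0.0162
```

Emit:
move_arm(
  commands=[
    [[0.07, 0, 0, 0], [0, 0, 0, 0], [0, 0, 0, 0]],
  ],
)

```text
clock: 17.55
tool_pos: [0.543, 0.1063, 0.1066]
orientation: [-41.3, 90.0, -140.6]
force: [0.1, 0.2, -5.3]
opening: 0.0156
```

Emit:
move_arm(
  commands=[
    [[0.1, 0, 0, 0], [0.1, 0, 0, 0], [0, 0, 0, 0], [0, 0, 0, 0]],
  ],
)

```text
clock: 17.95
tool_pos: [0.543, 0.1063, 0.1046]
orientation: [-54.7, 90.0, -154.1]
force: [-0.1, 0.3, -4.3]
opening: 0.0155
```

Emit:
move_arm(
  commands=[
    [[0.1, 0, 0, 0], [0.05, 0, 0, 0], [0, 0, 0, 0], [0, 0, 0, 0]],
  ],
)

```text
clock: 18.35
tool_pos: [0.543, 0.1063, 0.1031]
orientation: [-45.1, 90.0, -144.5]
force: [0.4, -0.2, -5.6]
opening: 0.0157
```

Emit:
move_arm(
  commands=[
    [[0.05, 0, 0, 0], [0, 0, 0, 0], [0, 0, 0, 0]],
  ],
)

```text
clock: 18.65
tool_pos: [0.5431, 0.1063, 0.1027]
orientation: [109.2, 90.0, 9.8]
force: [0.8, 0.1, -5.5]
opening: 0.0158
```

Emit:
move_arm(
  commands=[
    [[0.03, 0, 0, 0], [0, 0, 0, 0], [0, 0, 0, 0]],
  ],
)

```text
clock: 18.95
tool_pos: [0.5431, 0.1063, 0.1026]
orientation: [116.1, 90.0, 16.7]
force: [-0.9, 0.3, -1.2]
opening: 0.0159
```

The plate is on the floor exactly 6 mm below the deck level (.1086 → .1026). Release and retreat.

Emit:
move_arm(
  commands=[
    [[0, 0, 0, 0], [0, 0, 0, 0], [0, 0, 0, 0], [0, 0, 0, 0], [0, 0, 0, 0], [0, 0, 0, 0], [0, 0, 0, 0], [0, 0, 0, 0]],
  ],
  jaw=5,
)

```text
clock: 19.75
tool_pos: [0.543, 0.1063, 0.1023]
orientation: [-36.7, 90.0, -136.0]
force: [0.3, 0.3, -0.1]
opening: 0.0501
```

Emit:
move_arm(
  commands=[
    [[-0.5, 0, 0, 0], [-1.5, 0, 0, 0], [-2, 0, 0, 0], [-3, 0, 0, 0], [-4, 0, 0, 0], [-2, 0, 0, 0], [0, 0, 0, 0], [0, 0, 0, 0]],
  ],
)

```text
clock: 20.55
tool_pos: [0.543, 0.1064, 0.2328]
orientation: [144.9, 89.9, 45.5]
force: [0.0, 0.1, -0.7]
opening: 0.0502
```

```bash
python3 - <<'E'
from h import *
delta([.543,.1063,.1026],80.68)
p,d=snapshot('wrist');save('w4.png',p)
p,d=snapshot('side')
cv2.imwrite('pics/s4.png',cv2.resize(p[120:420,120:560,::-1],None,fx=1.8,fy=1.8))
E
```

```text
t 20.55 pos [0.543  0.1064 0.2328] zyaw -99.39 j6 49.3 tilt [ 0.001  0.001 -1.   ] F [ 0.   0.1 -0.7] M [0.01 0.09 0.01] op 0.0502 | delta cm [13.02 -0.    0.02] spin -0.001
```

View pics/w4.png

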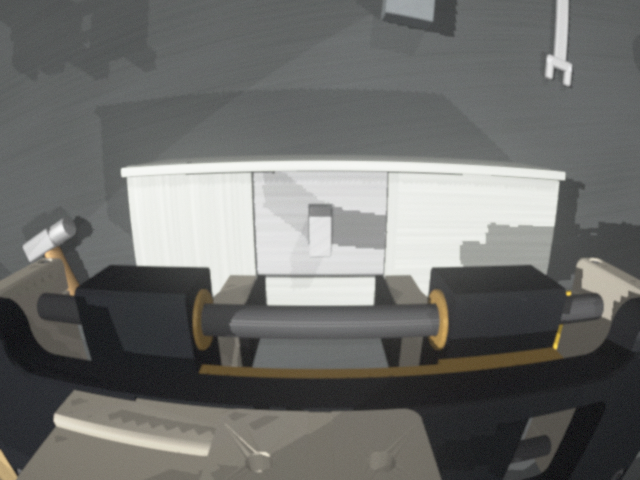

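View pics/s4.png

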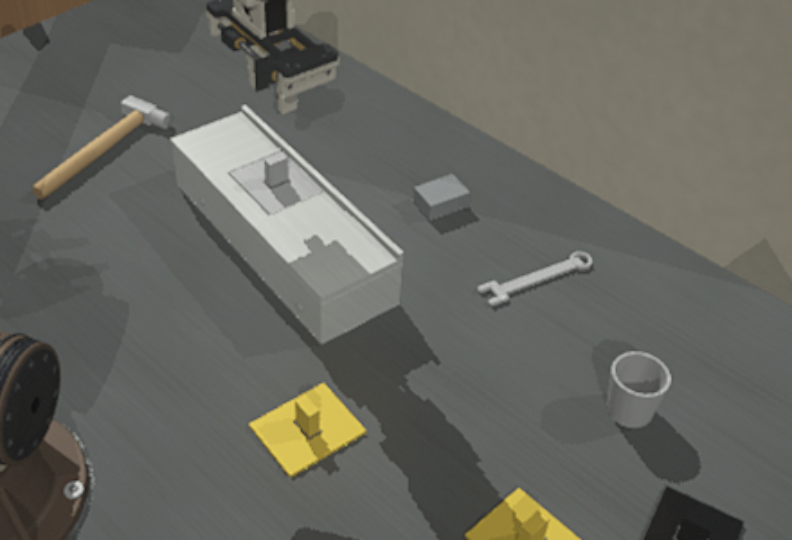

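The wrist view shows the cover filling the recess, corners about (253,172) to (387,276), with thin even gaps. The side crop shows it flush at (275,183), the gripper clear of it and the bystanders unmoved.

```bash
python3 -c "
from h import *
print(close_job())"
```

```text
the job is handed in; nothing more can be done
None
```

The steel cover plate is in the recess, lying home and flat, and the job is handed in at about 20.7 s of the 72 s allowed.

- **Pick-up and sliding:** I picked the cover up by its lug and laid it on the bare end of the deck. I felt for the upstand with a few newtons, backed off by roughly half a millimetre, and slid the cover about 150 mm along the deck without lifting it.
- **Drop into the recess:** The deck's support vanished at the recess position seen by the camera. I then lowered the cover and felt the floor 6.0 mm below deck level, which is the recess's depth.
- **Forces:** The highest readings were about 15 N net down on the deck and about 8 N sideways against the upstand, both under the 25 N limit.
- **Final checks:** After release, the wrist view shows thin, even gaps all round the cover, and the side view shows it flush with the deck. The arm is clear at 0.23 m, and the bystanders and look-alikes in view looked undisturbed.
- **Disagreement:** The overhead and wrist cameras differed by about 2 mm on the housing's position, within the stated calibration error, and feeling for the upstand settled it. No check failed.

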